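Close up a plaster mould for casting

ROBOT

A 7-joint arm with a two-finger parallel gripper is mounted at the origin on the work surface. World frame = base frame: x ahead of the robot, y to its left, z up, the work surface at z = 0. Lengths are in m, angles in rad, forces in N, time in s.
With the tool pointing down it reaches from about 0.425 to 1.025 m from the base axis. Payload 9.4 kg.
Tool frame: the origin (TCP) lies at the very end of the fingers, on their centre line; the grasp point (between the pads) lies 19 mm behind it; z points along the fingers, y is the line along which they close (so a half turn about z gives the same grasp; the last joint's range is limited). The gripper opens to 85 mm and grips with 20 to 120 N. Pads are 22 mm wide; open, the fingers measure 114 mm over their backs; the gripper's body (76 mm by 85 mm) begins 54 mm behind the grasp point. The pads swing forward as they close: fully open they stand 13 mm farther back than shut.
Start: joints at [-1.247, 0.599, -0.003, 1.599, 0.002, 0.943, -0.08], TCP at [0.283, 0.668, 0.231] pointing down, gripper open.
Joint ranges: [-2.57, 2.57], [-0.35, 1.97], [-1.29, 1.29], [0.11, 2.56], [-1.05, 4.19], [0.11, 1.86], [-2.63, 2.63]. Speed limits (rad/s): [2.22, 2.22, 3.01, 3.01, 3.14, 3.14, 3.14].

INTERFACE

Orientations are given as a rotation vector (axis times angle).
In Python, from cell import robot gives the robot as it stands. Calls block until the motion is done:
- robot.movep(position, orientation): joint-space move of the TCP to a pose.
- robot.servo_line(position, feed=0.15, attitude=None): straight line of the TCP; attitude=None keeps the orientation; feed is the mean speed in m/s.
- robot.move_joints(angles): joint-space move.
- robot.grip(opening, f_grip=None): opening from 0.0 (shut) to 1.0 (fully open); f_grip is the grip in N (None keeps the last); returns when the fingers have stopped.
- robot.pause(seconds).
- robot.solve_ik(position, orientation): joint angles nearest the present ones, or None.
- robot.read_state(): the state.
- robot.read_camera(name): name is "side" or "top" or "wrist"; returns the picture (480x640x3 uint8, blue, green, red); there is no depth.
- robot.calibration(name): a dict with "camera_matrix" (3x3 intrinsics, pixels), "extrinsics" (4x4, takes a point from world to camera coordinates); the wrist camera has in their place "T_tool_cam" (4x4, takes a point from camera to tool coordinates, whose origin is the TCP and whose axes are the flange's). Camera axes: x right, y down, z forward; pixel columns grow to the right and rows downward; lengths in m; the calibration is good to about 2 mm. The wrist camera is an equidistant fisheye: a pixel r from the principal point sees the ray r / f radians off the axis. A picture is of the moment at which its call begins: read the wrist's pose just before it. calibration takes no time and is no camera call.
A pose or a line that the arm cannot do raises robot.Unreachable and nothing moves.
- robot.hand_in(): hands the job in; it is judged then, once.
Trained networks look in the newest picture that a camera, given by its name, has taken for a name from the list of things; names that differ only in an ending like _2 or _b are one class to them, and where a whole thing is asked for, a point or a joint stands for the part that bears it (a point fixed in the world has none). Each returns a list of dicts, best first, with "confidence" (0 to 1); they miss things now and then, are a little off and sometimes report something else, mostly with a low value. They report only what shows in the picture. A call takes as long as a camera call. They do not tell look-alikes from the thing itself.
- robot.find_in(camera, query): "box" ([centre column, centre row, width, height] in pixels, round what is visible of it).
The state is a dict: "time_s": time; "joint_positions": joint angles; "qvel": joint speeds; "joint_torque": joint torques, N m; "tool_pos": TCP position; "tcp_rot": TCP orientation; "wrist_force": force on the tool from outside, world axes, zero at the start; "ft_torque": the same for the moment, N m; "gripper_width": opening from 0.0 (shut) to 1.0 (fully open); "grip_force": force on a finger pad.
Only numpy, scipy, OpenCV 4.12 (cv2) and the standard library are available. Lean on these libraries where they do the work, as an engineer would, in place of code of your own. Each camera call takes 0.05 s, during which the arm holds its last target. There are 200 camera calls.

TASK

Get the plaster mould ready for casting: first take the long brush from its stand and brush out the square pour well with two full strokes, each down nearly to the bottom and back up to the rim, and stand the brush back in its stand. Then push every locking pin that is on the bench fully home into a hole of the steel flange, one pin per hole, and after that fit the handwheel fully down onto the square spindle and turn it clockwise (seen from above) to its stop. Do not knock over the jars and crockery.

Things in the scene. Friction and masses are not known exactly. Their poses are not given: they have to be found in the camera images.
- mould_frame: Fixed steel frame round a white plaster mould (140 x 160 mm, top at 100 mm). x points away from the robot, into the pin holes; z up. Its flange is an upright plate on the robot side: 220 mm wide, 75 mm high, 30 mm thick, front face at x = -85 mm, holes at y = -90, -30, 30, 90 mm. Well centre at x +50 mm, spindle at x -10, y +180 mm.
- hole0 (a point): Centre of the mouth of a round through hole, 13 mm wide and 30 mm deep, in the flange's front face, 45 mm above the bench; hole 0 of 4, 60 mm apart, counted towards +y, each marked by a flat brass stud on the flange's top edge above it. x points into the hole, z up.
- hole1 (a point): Centre of the mouth of a round through hole, 13 mm wide and 30 mm deep, in the flange's front face, 45 mm above the bench; hole 1 of 4, 60 mm apart, counted towards +y, each marked by a flat brass stud on the flange's top edge above it. x points into the hole, z up.
- hole2 (a point): Centre of the mouth of a round through hole, 13 mm wide and 30 mm deep, in the flange's front face, 45 mm above the bench; hole 2 of 4, 60 mm apart, counted towards +y, each marked by a flat brass stud on the flange's top edge above it. x points into the hole, z up.
- hole3 (a point): Centre of the mouth of a round through hole, 13 mm wide and 30 mm deep, in the flange's front face, 45 mm above the bench; hole 3 of 4, 60 mm apart, counted towards +y, each marked by a flat brass stud on the flange's top edge above it. x points into the hole, z up.
- well_rim (a point): Centre of the mouth of the mould's square pour well, level with the mould's top, 100 mm above the bench. The well is 64 mm square (sides along the frame's x and y) and 78 mm deep; z up.
- spindle (a joint): Angle of the spindle, rad: grows clockwise seen from above, stop at 1.2; it stays where it is left and takes about 0.15 N m to turn.
- spindle_seat (a point): Turns with the spindle: centre of the seat (a 32 mm round collar, 45 mm above the bench) from which the 14 mm square shaft rises 35 mm; x and y are square to the shaft's faces, z up.
- pin0: Locking pin (2 to 4 are present; None if absent): square beech grip 18 x 18 x 50 mm with a round steel shaft 10 mm thick and 60 mm long out of one end, lying on its grip. Origin on the axis at the shoulder where shaft meets grip; x points along the shaft to its tip, the grip reaches from x = -50 mm to 0. About 60 g. Fully home when the shoulder meets the flange's front face.
- pin1: Locking pin (2 to 4 are present; None if absent): square beech grip 18 x 18 x 50 mm with a round steel shaft 10 mm thick and 60 mm long out of one end, lying on its grip. Origin on the axis at the shoulder where shaft meets grip; x points along the shaft to its tip, the grip reaches from x = -50 mm to 0. About 60 g. Fully home when the shoulder meets the flange's front face.
- pin2: Locking pin (2 to 4 are present; None if absent): square beech grip 18 x 18 x 50 mm with a round steel shaft 10 mm thick and 60 mm long out of one end, lying on its grip. Origin on the axis at the shoulder where shaft meets grip; x points along the shaft to its tip, the grip reaches from x = -50 mm to 0. About 60 g. Fully home when the shoulder meets the flange's front face.
- pin3: Locking pin (2 to 4 are present; None if absent): square beech grip 18 x 18 x 50 mm with a round steel shaft 10 mm thick and 60 mm long out of one end, lying on its grip. Origin on the axis at the shoulder where shaft meets grip; x points along the shaft to its tip, the grip reaches from x = -50 mm to 0. About 60 g. Fully home when the shoulder meets the flange's front face.
- handwheel: Loose aluminium handwheel lying flat: square hub 36 mm outside, 45 mm tall, with a 16.5 mm square bore right through, and a rim of 110 mm outer diameter, 10 mm thick at the bottom of the hub. Origin at the centre of its underside; x and y square to the hub's faces and bore, z up.
- brush: Long upright brush 200 mm tall standing in its stand: bristle head 27 mm wide and 70 mm long at the bottom, steel neck 8 mm thick, wooden handle 18 mm thick from 110 to 200 mm above the foot. Origin at the centre of the foot, z up along the handle.
- brush_stand: Fixed white ceramic tube, 70 mm tall, 40 mm wide inside at the mouth, floor 6 mm thick; origin at the centre of its underside.
- bowl: White bowl, 100 mm wide, 45 mm tall; a bystander. Origin under its centre, z up.
- glaze_jar: White jar, 60 mm wide, 80 mm tall; a bystander. Origin under its centre, z up.
- cup: Blue cup, 72 mm wide, 70 mm tall; a bystander. Origin under its centre, z up.
- slip_jar: White jar, 70 mm wide, 90 mm tall; a bystander. Origin under its centre, z up.
Not all that is in view belongs to the job. Leave any green or pink look-alike of the pin2 alone.

How it is judged:
By the outcome, as a careful person would: the job done as asked, in the order asked, and still so for the second after the job is handed in, with the robot touching nothing.
Of pin0, pin1, pin2, pin3 only 2 to 4 are there at a start; the rules pass over those that are not, and their reading is None.
At some moment in a run one of pin0, pin1, pin2, pin3, handwheel may be knocked a few centimetres aside while the robot is not near it.
It also fails if it takes over 210 s, if anything falls off the work surface, if the arm or the gripper's body presses on something with over 40 N, if the wrist force passes 120 N, or if a joint passes its speed limit or range.

## Working session

There is one attempt and no reset: what is moved stays moved. The work goes in short steps, each a Python script; the robot and the scene stay as the last script left them, time stands still between calls to the robot, and variables do not carry over. Pictures are saved under pics/ and viewed, at most 14 in all, crops included, and the job is handed in when it is done.

```bash
ls; mkdir -p pics
python3 - <<'E'
from cell import robot
import cv2,numpy as np
for n in("side","top","wrist"):
    im=robot.read_camera(n); cv2.imwrite(f"pics/{n}0.png",im)
    c=robot.calibration(n); print(n,{k:np.round(v,4).tolist() for k,v in c.items()})
    for q in("mould_frame","pin0","handwheel","brush","brush_stand","bowl","glaze_jar","cup","slip_jar","spindle"):
        for d in robot.find_in(n,q)[:6]:
            if d["confidence"]>.2: print(q,np.round(d["box"]).tolist(),round(d["confidence"],2))
s=robot.read_state();print(s["time_s"],s["tool_pos"],s["tcp_rot"])
E
```

```text
pics
side {'camera_matrix': [[537.6506, 0.0, 325.2213], [0.0, 537.6506, 236.9574], [0.0, 0.0, 1.0]], 'extrinsics': [[0.8678, -0.4969, -0.0033, -0.4346], [-0.3643, -0.6318, -0.6842, 0.2498], [0.3379, 0.5949, -0.7293, 1.1661], [0.0, 0.0, 0.0, 1.0]]}
mould_frame [363.0, 227.0, 121.0, 102.0] 0.87
mould_frame [254.0, 221.0, 43.0, 29.0] 0.58
pin0 [401.0, 304.0, 46.0, 11.0] 0.89
pin0 [330.0, 472.0, 55.0, 16.0] 0.77
pin0 [432.0, 406.0, 41.0, 38.0] 0.73
pin0 [432.0, 342.0, 46.0, 26.0] 0.66
pin0 [340.0, 341.0, 45.0, 24.0] 0.64
pin0 [304.0, 380.0, 51.0, 23.0] 0.57
handwheel [253.0, 223.0, 42.0, 31.0] 0.98
handwheel [198.0, 182.0, 38.0, 27.0] 0.32
brush [263.0, 137.0, 18.0, 48.0] 0.66
brush [343.0, 340.0, 47.0, 24.0] 0.27
brush_stand [362.0, 228.0, 123.0, 106.0] 0.24
brush_stand [318.0, 184.0, 11.0, 18.0] 0.22
bowl [198.0, 183.0, 37.0, 28.0] 0.81
glaze_jar [299.0, 140.0, 22.0, 32.0] 0.96
cup [453.0, 265.0, 31.0, 37.0] 0.94
slip_jar [499.0, 356.0, 43.0, 45.0] 0.67
spindle [319.0, 184.0, 11.0, 15.0] 0.5
top {'camera_matrix': [[552.41, 0.0, 328.2029], [0.0, 552.41, 241.9419], [0.0, 0.0, 1.0]], 'ext
[... 787 characters left out ...]
0, 37.0] 0.65
slip_jar [473.0, 279.0, 14.0, 44.0] 0.59
spindle [242.0, 205.0, 12.0, 11.0] 0.47
wrist {'camera_matrix': [[371.6483, 0.0, 323.7677], [0.0, 371.6483, 242.2538], [0.0, 0.0, 1.0]], 'T_tool_cam': [[-0.0, -0.9509, -0.3096, 0.0785], [1.0, 0.0004, -0.0013, -0.0003], [0.0013, -0.3096, 0.9509, -0.1428], [0.0, 0.0, 0.0, 1.0]]}
mould_frame [146.0, 469.0, 53.0, 22.0] 0.83
pin0 [10.0, 470.0, 19.0, 16.0] 0.55
handwheel [76.0, 384.0, 27.0, 36.0] 0.61
brush_stand [146.0, 467.0, 48.0, 25.0] 0.36
brush_stand [11.0, 470.0, 18.0, 20.0] 0.33
bowl [136.0, 330.0, 72.0, 72.0] 0.8
bowl [146.0, 466.0, 49.0, 28.0] 0.24
1.65 [0.28289404 0.66753425 0.23130198] [6.25323923e-01 3.07862380e+00 5.41233316e-05]
```

Run:
```python
import cv2
a=cv2.imread("pics/top0.png")[110:400,120:560];cv2.imwrite("pics/topc.png",cv2.resize(a,(800,527),interpolation=cv2.INTER_CUBIC))
a=cv2.imread("pics/side0.png")[100:480,160:560];cv2.imwrite("pics/sidec.png",cv2.resize(a,(632,600),interpolation=cv2.INTER_CUBIC))
```

```text
(no output)
```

View pics/topc.png

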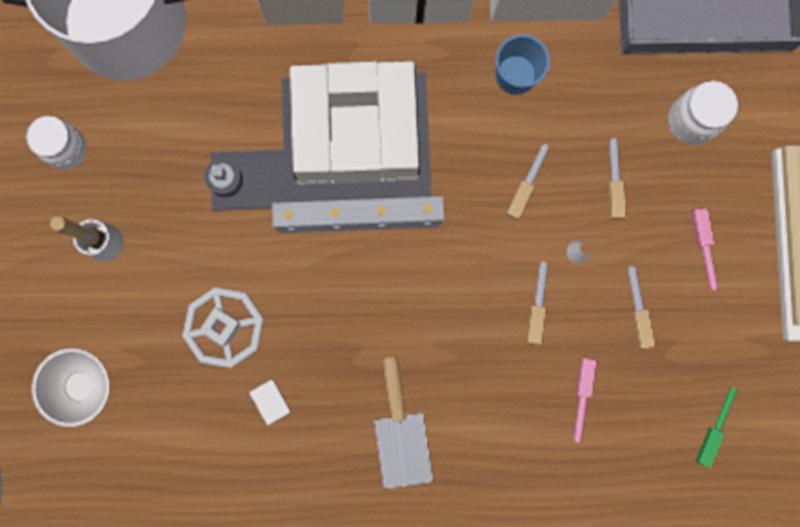

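View pics/sidec.png

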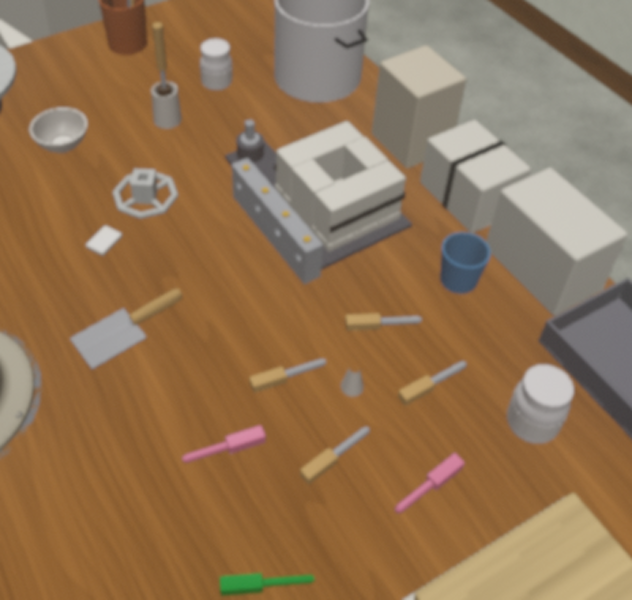

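Top crop: the four beech/steel pins are at (527,182), (616,180), (537,304) and (640,308). The three look-alikes, pink at (706,248) and (585,400) and green at (716,428), have the wrong colour, so I leave them. The frame with its studs, the wheel at (222,327) and the brush at (92,238) are clear in both views. Next I triangulate coarsely.

```bash
cat > h.py <<'E'
from cell import robot
import cv2,numpy as np
from scipy.spatial.transform import Rotation as Ro
from scipy.optimize import least_squares
CAL={n:robot.calibration(n) for n in("side","top","wrist")}
def ray(n,px,pose=None):
    c=CAL[n];K=c["camera_matrix"];d=np.array([(px[0]-K[0][2])/K[0][0],(px[1]-K[1][2])/K[1][1],1.])
    if n=="wrist":
        T=pose@np.array(c["T_tool_cam"]);r=np.hypot(d[0],d[1]);s=np.sin(r)/max(r,1e-9)
        d=np.array([d[0]*s,d[1]*s,np.cos(r)])
    else: T=np.linalg.inv(np.array(c["extrinsics"]))
    d=T[:3,:3]@d
    return T[:3,3],d/np.linalg.norm(d)
def proj(P,pose):
    c=CAL["wrist"];K=np.array(c["camera_matrix"]);T=np.linalg.inv(pose@np.array(c["T_tool_cam"]))
    q=T[:3,:3]@np.asarray(P,float)+T[:3,3];a=np.hypot(q[0],q[1]);t=np.arctan2(a,q[2])
    return K[:2,2]+K[0,0]*t*q[:2]/max(a,1e-9)
def tri(rays):
    A=np.zeros((3,3));b=np.zeros(3)
    for o,d in rays:
        M=np.eye(3)-np.outer(d,d);A+=M;b+=M@o
    p=np.linalg.solve(A,b)
    return p,max(np.linalg.norm((np.eye(3)-np.outer(d,d))@(p-o)) for o,d in rays)
def atz(r,z):
    o,d=r;return o+d*(z-o[2])/d[2]
def pose():
    s=robot.read_state();T=np.eye(4);T[:3,:3]=Ro.from_rotvec(s["tcp_rot"]).as_matrix();T[:3,3]=s["tool_pos"];return T
def down(a):
    """tool x axis at world angle a, tool pointing down"""
    x=np.array([np.cos(a),np.sin(a),0]);z=np.array([0,0,-1.]);return Ro.from_matrix(np.c_[x,np.cross(z,x),z]).as_rotvec()
def snap(name):
    T=pose();im=robot.read_camera("wrist");cv2.imwrite(f"pics/{name}.png",im);np.save(f"pics/{name}.npy",T);return im,T
E
python3 - <<'E'
from h import *
t=lambda x,y:(x/1.818+120,y/1.818+110)
s=lambda x,y:(x/1.58+160,y/1.58+100)
for n,a,b in [("stud hi y",(288,214),(247,168)),("stud3",(427,208),(304,240)),("tip",(57,222),(159,25)),("stand mouth",(94,236),(165,91)),("hub",(220,325),(144,173)),("spin",(221,170),(249,124)),
 ("A grip",(521,200),(268,377)),("A tip",(546,147),(325,363)),
 ("B grip",(617,199),(363,320)),("C grip",(537,325),(320,463)),("D grip",(645,330),(416,387)),("A'",(520,200),(363,320)),("B'",(617,199),(416,387)),("C'",(537,325),(268,377)),("D'",(645,330),(320,463)),("wellback",(355,95),(342,162))]:
    p,e=tri([ray("top",t(*a)),ray("side",s(*b))]);print(n,p.round(3),round(e,4))
for n,a in [("A",(546,147)),("B",(613,140)),("C",(543,264)),("D",(632,268))]: print(n,"tip",atz(ray("top",t(*a)),.009).round(3))
for n,a in [("bowl",(70,388)),("glaze",(60,140)),("cup",(521,65)),("slip",(703,110))]: print(n,atz(ray("top",t(*a)),.05).round(3))
E
```

```text
stud hi y [0.545 0.127 0.072] 0.0024
stud3 [ 0.546 -0.052  0.071] 0.0012
tip [0.521 0.384 0.201] 0.0025
stand mouth [0.52  0.38  0.065] 0.0008
hub [0.403 0.218 0.053] 0.0016
spin [0.601 0.214 0.077] 0.0005
A grip [ 0.498 -0.173 -0.054] 0.078
A tip [ 0.573 -0.205 -0.032] 0.0745
B grip [ 0.521 -0.27   0.154] 0.0231
C grip [ 0.429 -0.246 -0.195] 0.0307
D grip [ 0.437 -0.344  0.155] 0.0653
A' [ 0.566 -0.183  0.011] 0.0013
B' [ 0.565 -0.314  0.013] 0.0006
C' [ 0.397 -0.199  0.014] 0.0011
D' [ 0.388 -0.343  0.016] 0.0022
wellback [0.685 0.042 0.092] 0.0095
A tip [ 0.638 -0.22   0.009]
B tip [ 0.646 -0.312  0.009]
C tip [ 0.478 -0.211  0.009]
D tip [ 0.47  -0.33   0.009]
bowl [0.323 0.413 0.05 ]
glaze [0.65  0.432 0.05 ]
cup [ 0.742 -0.184  0.05 ]
slip [ 0.676 -0.424  0.05 ]
```

Run:
```python
from h import *
for n,p,a in [("s1",(.50,.36,.30),np.pi),("s2",(.53,.32,.30),-np.pi/2),("f1",(.58,.06,.26),np.pi),("f2",(.56,-.04,.24),np.pi)]:
    q=robot.solve_ik(p,down(a)); print(n,np.round(q,2) if q is not None else None)
    if q is None: continue
    robot.movep(p,down(a)); im,T=snap(n)
    for k in("brush","brush_stand","mould_frame","spindle"):
        for d in robot.find_in("wrist",k)[:2]: print(k,np.round(d["box"]).tolist(),round(d["confidence"],2))
print(robot.read_state()["time_s"])
ims=[cv2.resize(cv2.imread(f"pics/{n}.png"),(400,300),interpolation=cv2.INTER_AREA) for n in("s1","s2","f1","f2")]
cv2.imwrite("pics/m1.png",np.vstack([np.hstack(ims[:2]),np.hstack(ims[2:])]))
```

```text
s1 [-0.65  0.4  -0.1   1.78  0.05  0.97  0.81]
brush [349.0, 243.0, 38.0, 82.0] 0.89
brush_stand [344.0, 213.0, 50.0, 56.0] 0.95
spindle [204.0, 284.0, 31.0, 32.0] 0.7
s2 [-0.31  0.44 -0.47  1.75  0.23  1.    2.27]
brush [337.0, 293.0, 31.0, 94.0] 0.61
mould_frame [224.0, 66.0, 209.0, 130.0] 0.73
spindle [256.0, 107.0, 31.0, 31.0] 0.63
f1 [-0.16  0.4  -0.06  1.9   0.03  0.85  1.34]
brush [618.0, 167.0, 40.0, 27.0] 0.65
brush_stand [595.0, 161.0, 63.0, 46.0] 0.78
brush_stand [467.0, 46.0, 85.0, 90.0] 0.52
mould_frame [335.0, 261.0, 318.0, 226.0] 0.94
spindle [472.0, 227.0, 33.0, 36.0] 0.86
f2 [ 0.    0.39 -0.04  1.97  0.02  0.78  1.52]
brush_stand [632.0, 183.0, 15.0, 38.0] 0.94
mould_frame [434.0, 288.0, 297.0, 228.0] 0.68
spindle [558.0, 252.0, 39.0, 35.0] 0.6
6.9333
```

View pics/m1.png

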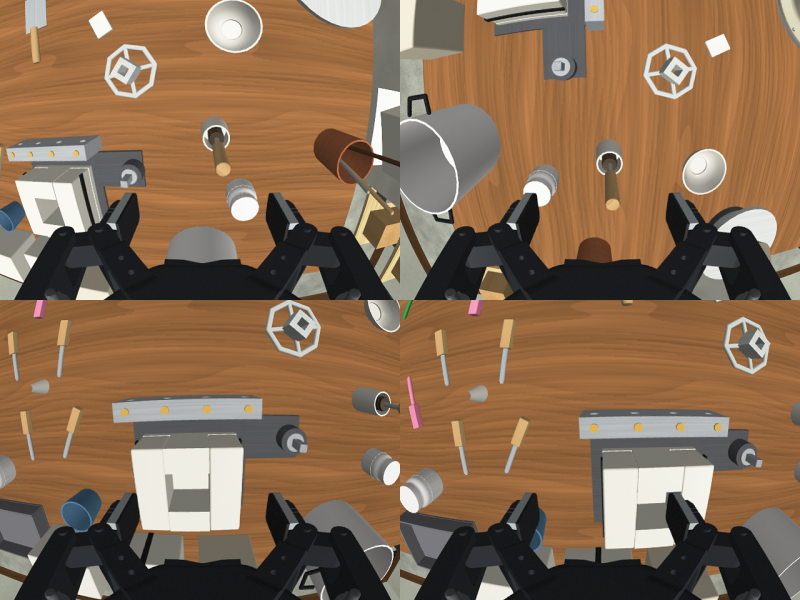

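Montage: the brush handle tip shows at (222,168) and the stand mouth at (214,132) in s1. The flange with four studs, the well and the spindle are all clear in f1 and f2. I refine by colour.

```bash
cat >> h.py <<'E'
def cen(im,uv,w,lo,hi):
    """centroid of HSV-range blob nearest uv in a window"""
    u,v=np.round(uv).astype(int);x0,y0=max(u-w,0),max(v-w,0)
    m=cv2.inRange(cv2.cvtColor(im[y0:v+w,x0:u+w],cv2.COLOR_BGR2HSV),lo,hi)
    n,l,st,c=cv2.connectedComponentsWithStats(m)
    if n<2:return None,0
    k=1+np.argmax(st[1:,4]);return c[k]+[x0,y0],st[k,4]
E
python3 - <<'E'
from h import *
R={i:[] for i in range(4)}
for n in("s1","f1","f2"):
    im=cv2.imread(f"pics/{n}.png");T=np.load(f"pics/{n}.npy")
    for i in range(4):
        uv=proj([.545,-.052+.06*i,.075],T)
        if n=="f2" and uv[0]>630: continue
        c,a=cen(im,uv,13,(18,140,150),(30,255,255));print(n,i,uv.round(1),c,a)
        if c is not None:R[i].append(ray("wrist",c,T))
for i in R: print(i,*[x.round(4) if i is not None else 0 for x in tri(R[i])], "f-only",tri(R[i][1:])[0].round(4))
for n,(u,v) in {"s1":(355,270),"s2":(339,326)}.items():
    im=cv2.imread(f"pics/{n}.png");cv2.imwrite(f"pics/{n}c.png",cv2.resize(im[v-100:v+30,u-60:u+60],None,fx=3.3,fy=3.3,interpolation=cv2.INTER_CUBIC))
im=cv2.imread("pics/f1.png");a=im[190:470-100,180:520]
cv2.imwrite("pics/m2.png",np.hstack([cv2.imread("pics/s1c.png"),cv2.imread("pics/s2c.png")]))
cv2.imwrite("pics/f1c.png",cv2.resize(a,None,fx=2.3,fy=2.3,interpolation=cv2.INTER_CUBIC))
E
```

```text
s1 0 [ 20.8 245.2] [ 19.03125 247.8125 ] 32
s1 1 [ 50.  245.5] [ 47.97619048 246.9047619 ] 42
s1 2 [ 84.  245.7] [ 81.81632653 246.12244898] 49
s1 3 [123.4 246. ] [121.0862069  245.17241379] 58
f1 0 [201.3 176.4] [199.21238938 179.50442478] 113
f1 1 [265.  174.8] [263.11570248 176.33884298] 121
f1 2 [332.3 174.5] [330.60504202 174.39495798] 119
f1 3 [399.  175.7] [397.61157025 173.85123967] 121
f2 0 [311.7 201.5] [309.91911765 204.80147059] 136
f2 1 [382.3 201.7] [380.91176471 203.24264706] 136
f2 2 [449.  202.9] [448.16129032 202.77419355] 124
f2 3 [508.4 204.7] [508.44761905 203.34285714] 105
0 [ 0.5473 -0.0533  0.0783] 0.0002 f-only [ 0.5474 -0.0535  0.0772]
1 [0.5459 0.0065 0.0778] 0.0002 f-only [0.5461 0.0065 0.0766]
2 [0.5446 0.0664 0.0775] 0.0001 f-only [0.5446 0.0665 0.0769]
3 [0.5432 0.1264 0.0774] 0.0002 f-only [0.543  0.1259 0.0787]
```

View pics/m2.png

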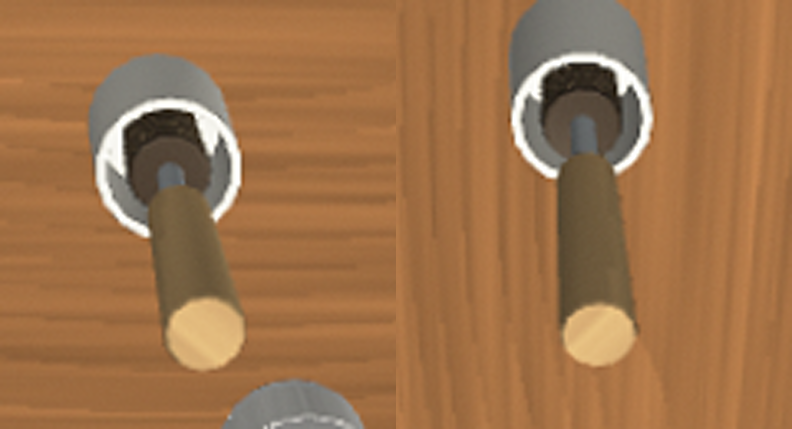

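View pics/f1c.png

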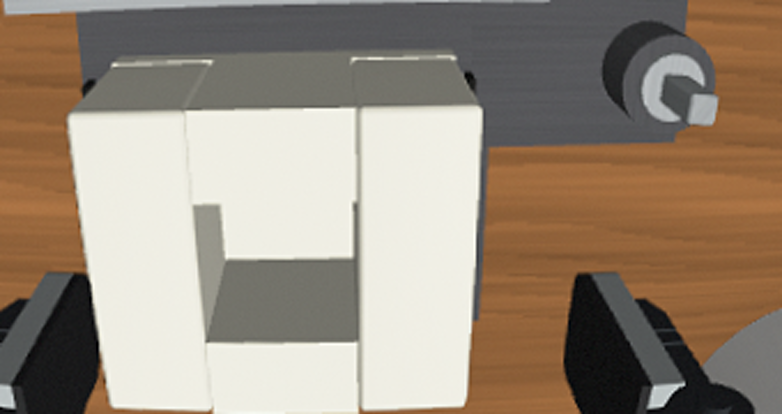

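Run:
```python
from h import *
T1,T2,F=[np.load(f"pics/{n}.npy") for n in("s1","s2","f1")]
for n,a,b in [("tip",(204,333),(204,334)),("mouth",(168,167),(186,117)),("headtop",(171,174),(186,124)),("handlebot",(178,192),(188,160))]:
    r=[ray("wrist",(295+a[0]/3.3,170+a[1]/3.3),T1),ray("wrist",(279+b[0]/3.3,226+b[1]/3.3),T2)]
    p,e=tri(r);print(n,p.round(4),round(e,4))
c=np.array([atz(ray("wrist",(180+x/2.3,190+y/2.3),F),.102) for x,y in[(193,205),(357,203),(358,342),(207,342)]]);print(c.round(4),c.mean(0))
print(atz(ray("wrist",(180+703/2.3,190+109/2.3),F),.082))
```

```text
tip [0.5181 0.3833 0.2072] 0.0004
mouth [0.5183 0.3835 0.0709] 0.0006
headtop [0.5187 0.3839 0.0769] 0.0003
handlebot [0.5181 0.385  0.102 ] 0.0012
[[0.6341 0.0075 0.102 ]
 [0.6327 0.0709 0.102 ]
 [0.696  0.0724 0.102 ]
 [0.697  0.0094 0.102 ]] [0.66495157 0.04005763 0.102     ]
[0.60024925 0.21697704 0.082     ]
```

Each point is consistent: tip height 0.207, mouth height 0.071, and the well centre agrees from the studs and from the rim. Next is the brush.

Run:
```python
from h import *
S=np.array([.5182,.3834]);W=np.array([.665,.0395]);d=down(np.pi)
L=lambda xy,z,f=.15:robot.servo_line([*xy,z],feed=f)
st=lambda n:(lambda s:print(n,s["time_s"],np.round(s["tool_pos"],4),round(s["gripper_width"],3),s["grip_force"],np.round(s["wrist_force"],1)))(robot.read_state())
robot.movep([.5,.2,.28],d)
robot.movep([*S,.26],d);robot.grip(1.0);L(S,.145,.12);st("at")
robot.grip(0.0,50);st("gripped")
L(S,.285);st("up");im,T=snap("b1")
L(W,.285,.2)
for k in range(2):
    L(W,.167,.12);st("low");robot.pause(.2);L(W,.25,.12);st("hi");robot.pause(.2)
L(W,.285);im,T=snap("b2")
cv2.imwrite("pics/m3.png",np.hstack([cv2.resize(cv2.imread(f"pics/{n}.png"),(400,300)) for n in("b1","b2")]))
```

```text
at 10.0083 [0.5186 0.3837 0.1457] 0.994 0.0 [-1.  -0.1 -0.7]
gripped 10.6417 [0.5183 0.3837 0.1453] 0.2 48.76548171043396 [0.2 0.2 2.6]
up 11.725 [0.5178 0.383  0.284 ] 0.194 48.69316220283508 [ 0.4 -0.3 -0.3]
low 14.925 [0.6655 0.0396 0.1678] 0.196 48.694873452186584 [ 0.  -0.4 -1. ]
hi 15.9667 [0.6646 0.0395 0.2494] 0.195 48.69472682476044 [ 0.1 -0.  -0.3]
low 17.0083 [0.6655 0.0395 0.1676] 0.193 48.69459092617035 [-0.3 -0.1 -0.4]
hi 18.05 [0.6646 0.0394 0.2494] 0.198 48.69513273239136 [-0.4  0.1 -1. ]
```

View pics/m3.png

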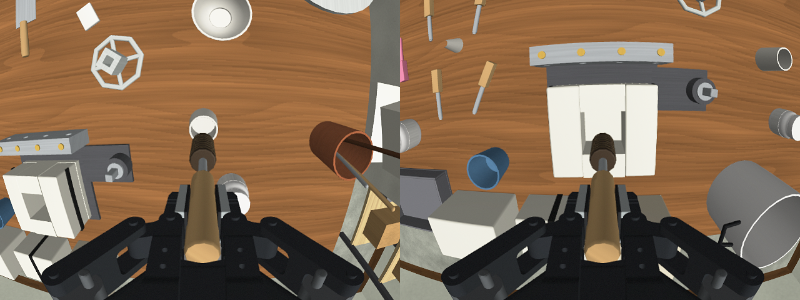

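The brush is held upright and unchanged between the two pictures. I return it, check it, then survey the pins and wheel.

Run:
```python
from h import *
S=np.array([.5182,.3834]);d=down(np.pi)
L=lambda xy,z,f=.15:robot.servo_line([*xy,z],feed=f)
L(S,.285,.2);robot.pause(.2);L(S,.16,.12);L(S,.146,.05);robot.pause(.2)
robot.grip(.5);robot.grip(1.0);L(S,.27,.15)
for n,p,a in [("w1",(.46,.25,.25),np.pi),("p1",(.52,-.22,.24),np.pi),("p2",(.50,-.28,.24),np.pi/2)]:
    try: robot.movep(p,down(a))
    except robot.Unreachable: print("unreach",n);continue
    snap(n)
    for k in("brush","handwheel","pin0"):
        for b in robot.find_in("wrist",k)[:8]:
            if b["confidence"]>.4: print(n,k,np.round(b["box"]).tolist(),round(b["confidence"],2))
im=robot.read_camera("side");cv2.imwrite("pics/side1.png",im)
ims=[cv2.resize(cv2.imread(f"pics/{n}.png"),(400,300)) for n in("w1","p1","p2")]
ims.append(cv2.resize(im[100:350,180:513],(400,300)))
cv2.imwrite("pics/m4.png",np.vstack([np.hstack(ims[:2]),np.hstack(ims[2:])]));print(robot.read_state()["time_s"])
```

```text
w1 brush [487.0, 308.0, 89.0, 105.0] 0.98
w1 brush [53.0, 392.0, 50.0, 56.0] 0.41
w1 handwheel [298.0, 145.0, 104.0, 103.0] 0.92
w1 handwheel [487.0, 343.0, 34.0, 36.0] 0.72
w1 handwheel [485.0, 308.0, 85.0, 101.0] 0.47
w1 pin0 [5.0, 186.0, 10.0, 76.0] 0.79
w1 pin0 [31.0, 296.0, 11.0, 63.0] 0.63
p1 handwheel [633.0, 129.0, 11.0, 63.0] 0.55
p1 pin0 [135.0, 187.0, 35.0, 99.0] 0.85
p1 pin0 [114.0, 13.0, 18.0, 26.0] 0.78
p1 pin0 [205.0, 107.0, 27.0, 109.0] 0.74
p1 pin0 [345.0, 109.0, 29.0, 105.0] 0.71
p1 pin0 [546.0, 303.0, 188.0, 182.0] 0.71
p1 pin0 [281.0, 22.0, 26.0, 42.0] 0.65
p1 pin0 [350.0, 266.0, 55.0, 90.0] 0.61
p1 pin0 [235.0, 267.0, 23.0, 97.0] 0.61
p2 handwheel [252.0, 127.0, 110.0, 25.0] 0.68
p2 pin0 [249.0, 260.0, 96.0, 25.0] 0.98
p2 pin0 [414.0, 122.0, 91.0, 64.0] 0.95
p2 pin0 [410.0, 236.0, 102.0, 26.0] 0.92
p2 pin0 [140.0, 188.0, 87.0, 28.0] 0.87
p2 pin0 [252.0, 128.0, 107.0, 24.0] 0.74
p2 pin0 [320.0, 329.0, 95.0, 23.0] 0.7
28.6917
```

View pics/m4.png

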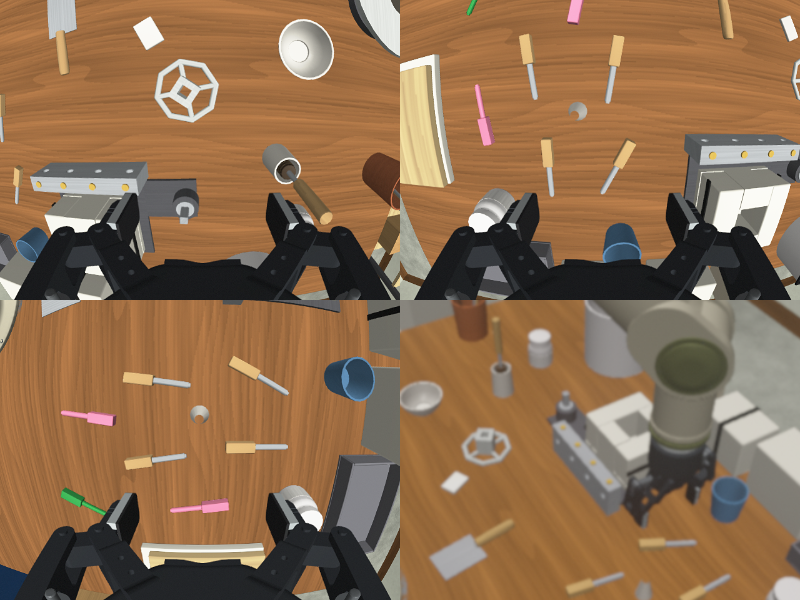

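The brush stands back in its stand. Candidates in p1: beech pins at (526,70), (614,70), (547,167) and (616,167) are the pins meant. Pink (575,10), (484,115) and green (470,8) are look-alikes. The top crop, enlarged, already confirmed this. I measure the pins from both places.

```bash
cat >> h.py <<'E'
def comps(im,lo,hi,amin):
    m=cv2.inRange(cv2.cvtColor(im,cv2.COLOR_BGR2HSV),lo,hi)
    n,l,st,c=cv2.connectedComponentsWithStats(m)
    return [(c[k],st[k,4],l==k) for k in range(1,n) if st[k,4]>amin]
def near(im,uv,lo,hi,w=14,amin=60):
    q=[(np.hypot(*(c-uv)),c,a,m) for c,a,m in comps(im,lo,hi,amin)]
    q=[x for x in q if x[0]<w];return min(q,key=lambda x:x[0])[1:] if q else (None,0,None)
GR=((10,60,190),(25,150,255));SH=((0,0,110),(180,45,255))
def pinfit(im,T,g,t):
    """shoulder and angle of a pin from one wrist picture, prior grip centre g and tip t (xy)"""
    g,t=np.r_[g,.018],np.r_[t,.01];s=g+(t-g)*55/85;s[2]=.0105
    cg,ag,_=near(im,proj(g,T),*GR);cs,as_,_=near(im,proj(s,T),*SH)
    if cg is None or cs is None:return None
    G=atz(ray("wrist",cg,T),.0185)[:2];P=atz(ray("wrist",cs,T),.0115)[:2];v=P-G
    return G,P,np.arctan2(v[1],v[0]),np.linalg.norm(v),ag,as_
PR={"A":((.566,-.183),(.638,-.22)),"B":((.565,-.314),(.646,-.312)),"C":((.397,-.199),(.478,-.211)),"D":((.388,-.343),(.47,-.33))}
E
python3 - <<'E'
from h import *
for k,(g,t) in PR.items():
    for n in("p1","p2"):
        r=pinfit(cv2.imread(f"pics/{n}.png"),np.load(f"pics/{n}.npy"),g,t)
        print(k,n,None if r is None else [np.round(x,4) for x in r])
E
```

```text
A p1 [array([ 0.566 , -0.1805]), array([ 0.6153, -0.2058]), np.float64(-0.4748), np.float64(0.0554), np.int32(720), np.int32(420)]
A p2 [array([ 0.566 , -0.1823]), array([ 0.615 , -0.2073]), np.float64(-0.4716), np.float64(0.055), np.int32(823), np.int32(485)]
B p1 [array([ 0.5642, -0.3119]), array([ 0.6202, -0.3113]), np.float64(0.0104), np.float64(0.056), np.int32(692), np.int32(389)]
B p2 [array([ 0.5642, -0.3133]), array([ 0.6188, -0.3133]), np.float64(-0.001), np.float64(0.0546), np.int32(744), np.int32(442)]
C p1 [array([ 0.3982, -0.1966]), array([ 0.4512, -0.2056]), np.float64(-0.169), np.float64(0.0537), np.int32(860), np.int32(580)]
C p2 [array([ 0.3982, -0.1982]), array([ 0.4516, -0.2074]), np.float64(-0.1695), np.float64(0.0543), np.int32(777), np.int32(563)]
D p1 [array([ 0.39  , -0.3396]), array([ 0.4434, -0.3318]), np.float64(0.1448), np.float64(0.054), np.int32(761), np.int32(529)]
D p2 [array([ 0.3902, -0.3412]), array([ 0.4432, -0.3335]), np.float64(0.1442), np.float64(0.0535), np.int32(657), np.int32(495)]
```

```bash
python3 - <<'E'
from h import *
V=["s1","f1","f2","p1","w1","b2"]
for n,p,a in [("g1",(.52,.02,.24),np.pi/2),("g2",(.52,.06,.24),-np.pi/2),("g3",(.47,.04,.24),0)]:
    try: robot.movep(p,down(a)); snap(n);V.append(n)
    except robot.Unreachable: print("unreach",n)
obs=[]
m0=np.array([.5445,.036])
for n in V:
    im=cv2.imread(f"pics/{n}.png");T=np.load(f"pics/{n}.npy")
    for i in range(4):
        uv=proj([.547-.0014*i,-.0535+.06*i,.0765],T)
        if not(8<uv[0]<632 and 8<uv[1]<400):continue
        c,a=cen(im,uv,12,(18,140,150),(30,255,255))
        if c is not None and a>25: obs.append((0,T,c,i))
    if n in("p1",): pass
for k,(g,t) in PR.items():
    for n in("p1","p2"):
        im=cv2.imread(f"pics/{n}.png");T=np.load(f"pics/{n}.npy");g3,t3=np.r_[g,.018],np.r_[t,.01];s=g3+(t3-g3)*55/85;s[2]=.01
        obs.append((1,T,near(im,proj(g3,T),*GR)[0],"ABCD".index(k)))
print(len(obs))
C0=np.array(CAL["wrist"]["T_tool_cam"])
import h
def res(x,full=False):
    dC=np.eye(4);dC[:3,:3]=Ro.from_rotvec(x[7:10]).as_matrix();dC[:3,3]=x[4:7]
    h.CAL["wrist"]["T_tool_cam"]=dC@C0 if False else np.block([[dC[:3,:3]@C0[:3,:3],(C0[:3,3]+x[4:7])[:,None]],[np.zeros((1,3)),np.ones((1,1))]])
    c,s=np.cos(x[2]),np.sin(x[2]);r=[]
    for ty,T,uv,i in obs:
        if ty==0:
            yy=-.09+.06*i;P=[x[0]-s*yy,x[1]+c*yy,x[3]]
        else: P=[*x[10+2*i:12+2*i],.018]
        r+=list(proj(P,T)-uv)
    r=np.array(r)
    return r if full else np.r_[r,x[4:7]/.002,x[7:10]/.006,(x[3]-.076)/.001]
x0=np.r_[m0,.02,.076,np.zeros(6),np.ravel([g for g,_ in PR.values()])]
for prune in(0,1):
    o=least_squares(res,x0,loss="soft_l1");x0=o.x
    r=res(o.x,True).reshape(-1,2);e=np.hypot(*r.T);print(e.round(1).tolist())
    obs=[q for q,b in zip(obs,e) if b<2.5]
print(o.x.round(4).tolist());np.save("cal.npy",h.CAL["wrist"]["T_tool_cam"]);np.save("frame.npy",o.x[:4])
print(np.sqrt(np.diag(np.linalg.inv(o.jac.T@o.jac)))[:10].round(5),robot.read_state()["time_s"])
E
cat >> h.py <<'E'
import os
if os.path.exists("cal.npy"): CAL["wrist"]["T_tool_cam"]=np.load("cal.npy")
E
```

```text
44
[0.3, 0.1, 0.0, 0.1, 0.1, 0.1, 0.0, 0.3, 0.0, 0.1, 0.1, 0.3, 0.1, 0.2, 0.2, 0.2, 0.2, 0.1, 0.2, 0.1, 0.1, 0.2, 0.1, 0.0, 0.2, 0.1, 0.1, 0.1, 0.2, 0.1, 0.1, 0.1, 0.3, 0.2, 0.1, 0.2, 0.3, 0.2, 0.3, 0.3, 0.2, 0.2, 0.3, 0.4]
[0.3, 0.1, 0.0, 0.1, 0.1, 0.1, 0.0, 0.3, 0.0, 0.1, 0.1, 0.3, 0.1, 0.2, 0.2, 0.2, 0.2, 0.1, 0.2, 0.1, 0.1, 0.2, 0.1, 0.0, 0.2, 0.1, 0.1, 0.1, 0.2, 0.1, 0.1, 0.1, 0.3, 0.2, 0.1, 0.2, 0.3, 0.2, 0.3, 0.3, 0.2, 0.2, 0.3, 0.4]
[0.5447, 0.0376, 0.0231, 0.0764, 0.0006, -0.0004, 0.0008, 0.0009, 0.0015, -0.0, 0.565, -0.1813, 0.5632, -0.3123, 0.3973, -0.1972, 0.3892, -0.3401]
[0.00018 0.0002  0.00261 0.00097 0.0011  0.00067 0.00108 0.00187 0.00338
 0.00118] 34.6083
```

Calibration is now consistent to about 0.2 px. Next I pick pin C with a fresh look first and check its alignment at hole 1.

```bash
cat >> h.py <<'E'
FX,FY,FYAW,_=np.load("frame.npy")
def fr(x,y):
    c,s=np.cos(FYAW),np.sin(FYAW);x+=.07;return np.array([FX+c*x-s*y,FY+s*x+c*y])
def st(n):
    s=robot.read_state();print(n,round(s["time_s"],1),np.round(s["tool_pos"],4),round(s["gripper_width"],3),round(s["grip_force"],1),np.round(s["wrist_force"],1),np.round(s["ft_torque"],2))
L=lambda xy,z,f=.15:robot.servo_line([*xy,z],feed=f)
ZG=.004
def pick(k,g,ang):
    robot.movep([*g,.17],down(ang+np.pi));robot.grip(.7);im,T=snap("pk"+k)
    t=np.array(g)+.085*np.array([np.cos(ang),np.sin(ang)])
    r=pinfit(im,T,g,t)
    print(k,None if r is None else [np.round(x,4) for x in r])
    if r is None or not .052<r[3]<.058: return False
    u=np.array([np.cos(r[2]),np.sin(r[2])]);h=(r[0]+r[1]-.055*u)/2+.005*u-.0025*u*0
    o=down(r[2]+np.pi)
    robot.movep([*h,.10],o);L(h,ZG,.1);robot.grip(0.,90);st("grip");L(h,.14,.2);return True
def pre(i):
    h=fr(-.173,-.09+.06*i);o=down(FYAW+np.pi)
    robot.movep([*h,.12],o);L(h,ZG+.036,.1);robot.pause(.2);st("pre")
E
python3 - <<'E'
from h import *
print(pick("C",(.3973,-.1972),-.169) and pre(1))
im,T=snap("pre1");np.save("preT.npy",T)
cv2.imwrite("pics/pre1c.png",cv2.resize(im[60:360,190:450],None,fx=2,fy=2,interpolation=cv2.INTER_CUBIC))
for i in range(4):print(proj([*fr(-.085,-.09+.06*i),.045],T).round(1))
E
```

```text
C [array([ 0.3954, -0.1968]), array([ 0.45 , -0.206]), np.float64(-0.1674), np.float64(0.0554), np.int32(1236), np.int32(637)]Traceback (most recent call last):
  File "<stdin>", line 2, in <module>
  File "h.py", line 73, in pick
    robot.movep([*h,.10],o);L(h,ZG,.1);robot.grip(0.,90);st("grip");L(h,.14,.2);return True
                            ~^^^^^^^^^
  File "h.py", line 63, in <lambda>
    L=lambda xy,z,f=.15:robot.servo_line([*xy,z],feed=f)
                        ~~~~~~~~~~~~~~~~^^^^^^^^^^^^^^^^
cell.Unreachable: the arm cannot follow that straight line within its joint ranges
```

Run:
```python
from h import *
st("")
print(robot.read_state()["joint_positions"])
for r in(.44,.45,.46,.47,.48,.5,.53):
  for z in(.004,.04,.1):
    for a in(np.pi-.1674,-.1674):
        u=np.array([.4007,-.1977]);u=u/np.linalg.norm(u)*r
        q=robot.solve_ik([*u,z],down(a));print(r,z,round(a,1),None if q is None else np.round(q,2))
```

```text
37.9 [ 0.3996 -0.1975  0.0996] 0.697 0.0 [-0.4  0.2 -0.1] [-0.03 -0.02 -0.01]
[ 0.26744857  0.50957108  0.08972513  2.3421096  -0.14924864  0.29818309
  1.891782  ]
0.44 0.004 3.0 [ 0.46  0.71 -0.19  2.39  1.22  0.13  0.5 ]
0.44 0.004 -0.2 [ 0.45  0.71 -0.18  2.39  1.2   0.12 -2.62]
0.44 0.04 3.0 [ 0.3   0.63  0.04  2.39 -0.18  0.12  1.91]
0.44 0.04 -0.2 [ 0.21  0.64  0.17  2.39 -0.73  0.15 -0.66]
0.44 0.1 3.0 [ 0.27  0.5   0.09  2.36 -0.15  0.29  1.89]
0.44 0.1 -0.2 [-0.15  0.62  0.72  2.38 -1.    0.47 -0.32]
0.45 0.004 3.0 [ 0.46  0.72 -0.19  2.37  1.08  0.14  0.65]
0.45 0.004 -0.2 [ 0.46  0.72 -0.19  2.37  1.08  0.14 -2.49]
0.45 0.04 3.0 [ 0.3   0.64  0.04  2.37 -0.17  0.14  1.91]
0.45 0.04 -0.2 [ 0.22  0.65  0.17  2.37 -0.66  0.17 -0.73]
0.45 0.1 3.0 [ 0.27  0.51  0.09  2.34 -0.15  0.3   1.89]
0.45 0.1 -0.2 [-0.15  0.63  0.72  2.36 -0.98  0.48 -0.34]
0.46 0.004 3.0 [ 0.47  0.72 -0.19  2.35  0.96  0.15  0.77]
0.46 0.004 -0.2 [ 0.23  0.73  0.16  2.36 -1.04  0.12 -0.35]
0.46 0.04 3.0 [ 0.3   0.64  0.05  2.34 -0.17  0.16  1.91]
0.46 0.04 -0.2 [ 0.1   0.67  0.34  2.36 -0.99  0.25 -0.3
[... 815 characters left out ...]
.4 ]
0.5 0.004 3.0 [ 0.32  0.73  0.04  2.26 -0.18  0.15  1.93]
0.5 0.004 -0.2 [ 0.23  0.74  0.17  2.27 -0.68  0.18 -0.71]
0.5 0.04 3.0 [ 0.3   0.66  0.06  2.25 -0.16  0.23  1.91]
0.5 0.04 -0.2 [ 0.11  0.69  0.35  2.27 -0.81  0.31 -0.57]
0.5 0.1 3.0 [ 0.27  0.55  0.1   2.23 -0.14  0.38  1.9 ]
0.5 0.1 -0.2 [-0.13  0.66  0.73  2.25 -0.9   0.55 -0.43]
0.53 0.004 3.0 [ 0.32  0.74  0.05  2.2  -0.17  0.21  1.93]
0.53 0.004 -0.2 [ 0.12  0.77  0.35  2.21 -0.92  0.31 -0.47]
0.53 0.04 3.0 [ 0.3   0.67  0.07  2.19 -0.16  0.29  1.91]
0.53 0.04 -0.2 [ 0.    0.75  0.54  2.21 -0.96  0.44 -0.42]
0.53 0.1 3.0 [ 0.28  0.57  0.11  2.16 -0.14  0.42  1.9 ]
0.53 0.1 -0.2 [-0.22  0.77  0.92  2.19 -1.02  0.7  -0.31]
```

```bash
cat >> h.py <<'E'
def downt(a,t): return (Ro.from_rotvec(down(a))*Ro.from_rotvec([0,t,0])).as_rotvec()
E
python3 - <<'E'
from h import *
h=[.4003,-.1976];D=[.393,-.339]
for t in(-.3,-.2,-.1,.1,.2,.3):
    R=Ro.from_rotvec(downt(np.pi,t)).as_matrix()
    for p,a in((h,np.pi-.167),(D,np.pi+.14),(fr(-.18,-.09),np.pi),(fr(-.18,.03),np.pi),(fr(-.105,.09),np.pi)):
        q=robot.solve_ik([*p,.004 if a!=np.pi else .04],downt(a,t));print(t,R[:,2].round(2),None if q is None else np.round(q,2))
E
```

```text
-0.3 [ 0.3  -0.   -0.96] None
-0.3 [ 0.3  -0.   -0.96] [ 1.44  1.03 -1.1   2.31  1.68  0.64  0.84]
-0.3 [ 0.3  -0.   -0.96] None
-0.3 [ 0.3  -0.   -0.96] None
-0.3 [ 0.3  -0.   -0.96] [ 0.27  0.92 -1.1   2.37  1.71  0.93 -0.51]
-0.2 [ 0.2  -0.   -0.98] [ 1.05  0.99 -1.1   2.48  1.79  0.83 -0.05]
-0.2 [ 0.2  -0.   -0.98] [ 1.3   0.92 -0.92  2.27  1.52  0.54  0.92]
-0.2 [ 0.2  -0.   -0.98] [ 0.7   0.88 -1.1   2.49  1.7   0.78 -0.19]
-0.2 [ 0.2  -0.   -0.98] [ 0.38  0.88 -1.1   2.49  1.67  0.84 -0.49]
-0.2 [ 0.2  -0.   -0.98] [ 0.3   0.92 -1.1   2.3   1.54  0.88 -0.32]
-0.1 [ 0.1 -0.  -1. ] [ 1.04  0.98 -1.1   2.41  1.58  0.83  0.14]
-0.1 [ 0.1 -0.  -1. ] [ 0.91  0.75 -0.39  2.25  1.08  0.22  1.28]
-0.1 [ 0.1 -0.  -1. ] [ 0.7   0.88 -1.1   2.42  1.48  0.78  0.03]
-0.1 [ 0.1 -0.  -1. ] [ 0.41  0.88 -1.1   2.42  1.48  0.8  -0.27]
-0.1 [ 0.1 -0.  -1. ] [-0.46  0.66  0.12  2.28 -0.32  0.12  1.52]
0.1 [-0.1  0.  -1. ] [ 0.27  0.73  0.07  2.32 -0.16  0.2   1.89]
0.1 [-0.1  0.  -1. ] [0.51 0.75 0.07 2.17 0.05 0.3  2.23]
0.1 [-0.1  0.  -1. ] [-0.06  0.65  0.08  2.32 -0.17  0.28  1.74]
0.1 [-0.1  0.  -1. ] [-0.31  0.65  0.07  2.32 -0.24  0.28  1.55]
0.1 [-0.1  0.  -1. ] [-0.41  0.69  0.11  2.13 -0.25  0.43  1.48]
0.2 [-0.2   0.   -0.98] [ 0.23  0.75  0.12  2.25 -0.14  0.35  1.87]
0.2 [-0.2   0.   -0.98] [0.44 0.77 0.13 2.12 0.09 0.41 2.17]
0.2 [-0.2   0.   -0.98] [-0.08  0.67  0.11  2.25 -0.16  0.43  1.73]
0.2 [-0.2   0.   -0.98] [-0.3   0.67  0.08  2.25 -0.23  0.43  1.56]
0.2 [-0.2   0.   -0.98] [-0.39  0.72  0.11  2.06 -0.25  0.57  1.5 ]
0.3 [-0.3   0.   -0.96] [ 0.2   0.78  0.15  2.18 -0.13  0.49  1.85]
0.3 [-0.3   0.   -0.96] [0.37 0.8  0.18 2.07 0.11 0.52 2.12]
0.3 [-0.3   0.   -0.96] [-0.1   0.71  0.14  2.18 -0.16  0.56  1.74]
0.3 [-0.3   0.   -0.96] [-0.3   0.7   0.1   2.18 -0.24  0.57  1.58]
0.3 [-0.3   0.   -0.96] [-0.38  0.75  0.12  1.99 -0.26  0.71  1.51]
```

```bash
sed -i 's/ZG=.004/ZG=.005;TL=.1/; s/o=down(r\[2\]+np.pi)/o=downt(r[2]+np.pi,TL)/; s/+.005\*u-.0025\*u\*0/+.002*u/; s/fr(-.173/fr(-.176/; s/o=down(FYAW+np.pi)/o=downt(FYAW+np.pi,TL)/' h.py
python3 - <<'E'
from h import *
ok=pick("C",(.3973,-.1972),-.169);print(ok)
if ok:
    pre(1);im,T=snap("pre1")
    cv2.imwrite("pics/pre1c.png",cv2.resize(im[60:360,190:450],None,fx=2,fy=2,interpolation=cv2.INTER_CUBIC))
    for i in range(4):print(proj([*fr(-.085,-.09+.06*i),.045],T).round(1))
E
```

```text
C [array([ 0.3956, -0.1968]), array([ 0.4501, -0.206 ]), np.float64(-0.1664), np.float64(0.0552), np.int32(1238), np.int32(632)]
grip 40.5 [ 0.3979 -0.1972  0.0057] 0.181 88.3 [ 0.5  0.6 10.7] [ 0.15  0.08 -0.06]
True
pre 43.3 [0.4398 0.0052 0.0415] 0.179 88.0 [ 0.7  1.3 -1. ] [-0.02 -0.09  0.04]
[215.3 460.4]
[323.6 466.3]
[432.  460.4]
[525.5 445.5]
```

View pics/pre1c.png

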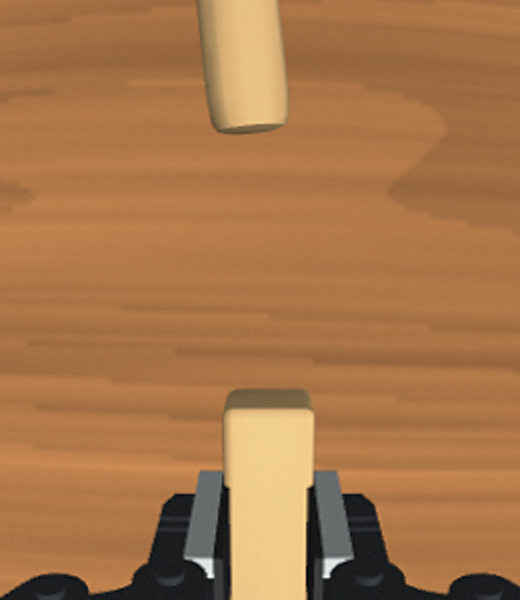

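```bash
cat >> h.py <<'E'
def insert(i,dy=0.,dz=0.):
    """advance the held pin into hole i in steps, watching the force; True when the shoulder meets the face"""
    u=np.array([np.cos(FYAW),np.sin(FYAW)]);x=-.176;z=ZG+.036
    f0=np.mean([robot.read_state()["wrist_force"][:2]@u for _ in range(3)])
    while x<-.100:
        x+=.006 if x<-.118 else .002
        L(fr(x,-.09+.06*i+dy),z+dz,.06);robot.pause(.05)
        w=robot.read_state();f=f0-w["wrist_force"][:2]@u
        if f>8:
            if x<-.114: print("blocked at",round(x,4),round(f,1),np.round(w["wrist_force"],1));return False
            if f>18: print("home",round(x,4),round(f,1));return True
    print("end",x,f);return True
def leave(i):
    robot.pause(.2);robot.grip(.42);p=robot.read_state()["tool_pos"];L(p[:2],.15,.15)
E
sed -i 's/ZG=.005/ZG=.006/' h.py
python3 - <<'E'
from h import *
import h; h.ZG=.005
print(insert(1));st("")
E
```

```text
home -0.102 18.1
True
 48.4 [0.5066 0.0066 0.0408] 0.183 89.4 [-18.2   0.4  11.7] [0.04 3.71 0.02]
```

Run:
```python
from h import *
leave(1);st("left")
ok=pick("D",(.3892,-.3401),.144);print(ok)
if ok:
    pre(0);r=insert(0);st("ins")
    if r:
        leave(0);im,T=snap("chk0");robot.grip(.7)
        cv2.imwrite("pics/chk0.png",im)
```

```text
left 49.8 [0.5143 0.007  0.1495] 0.422 0.0 [-0.2  0.2 -0.5] [ 0.01 -0.07  0.01]
D [array([ 0.3872, -0.3413]), array([ 0.4415, -0.3334]), np.float64(0.1434), np.float64(0.0549), np.int32(1186), np.int32(621)]
grip 53.6 [ 0.3894 -0.3411  0.0067] 0.178 88.3 [0.1 0.7 8.3] [ 0.2   0.06 -0.05]
True
pre 56.6 [ 0.4411 -0.0548  0.0425] 0.178 88.0 [-0.4  0.3 -0.8] [ 0.02 -0.11  0.03]
home -0.1 22.6
ins 62.0 [ 0.5078 -0.0533  0.0418] 0.181 89.8 [-23.    0.1  14.5] [-0.16  4.87 -0.02]
```

Run:
```python
from h import *
for k,g,a,i in (("A",(.565,-.1813),-.473,2),("B",(.5632,-.3123),.005,3)):
    robot.grip(.7)
    ok=pick(k,g,a);print(ok)
    if not ok: break
    pre(i);r=insert(i);st("ins")
    if not r: break
    leave(i)
p=robot.read_state()["tool_pos"]
if ok and r:
    robot.movep([.44,.10,.24],down(np.pi));im,T=snap("chk1");st("end")
    for k in("handwheel","pin0"):
        for b in robot.find_in("wrist",k)[:6]: print(k,np.round(b["box"]).tolist(),round(b["confidence"],2))
    cv2.imwrite("pics/chk1v.png",im)
```

```text
A [array([ 0.5646, -0.1807]), array([ 0.6142, -0.2058]), np.float64(-0.4674), np.float64(0.0556), np.int32(1115), np.int32(650)]
grip 66.9 [ 0.5669 -0.1818  0.0068] 0.182 88.5 [-0.2  0.7  6.6] [ 0.07  0.14 -0.02]
True
pre 69.9 [0.4384 0.0652 0.0425] 0.178 88.0 [-0.6  0.  -1.3] [ 0.02 -0.13  0.01]
home -0.1 21.7
ins 75.3 [0.5051 0.0666 0.0418] 0.178 89.8 [-22.3   1.1  14.1] [ 0.22  4.88 -0.05]
B [array([ 0.5627, -0.313 ]), array([ 0.6183, -0.3124]), np.float64(0.0113), np.float64(0.0556), np.int32(1195), np.int32(645)]
grip 80.7 [ 0.5653 -0.3131  0.0068] 0.183 88.6 [-0.8  1.4  6.9] [0.16 0.16 0.02]
True
pre 84.3 [0.437  0.1253 0.0425] 0.18 88.0 [ 0.4 -0.  -0.8] [-0.04 -0.13 -0.02]
home -0.102 18.2
ins 89.4 [0.504  0.1265 0.0418] 0.179 89.3 [-17.8   1.2   9.8] [ 0.24  3.76 -0.06]
end 91.4 [0.4403 0.1003 0.2396] 0.421 0.0 [-0.7  0.2 -0.7] [-0.   -0.06  0.03]
handwheel [438.0, 168.0, 97.0, 102.0] 0.55
pin0 [182.0, 297.0, 23.0, 98.0] 0.98
pin0 [32.0, 99.0, 16.0, 87.0] 0.9
pin0 [231.0, 274.0, 21.0, 52.0] 0.88
pin0 [350.0, 298.0, 23.0, 107.0] 0.87
pin0 [292.0, 298.0, 18.0, 107.0] 0.68
```

View pics/chk1v.png

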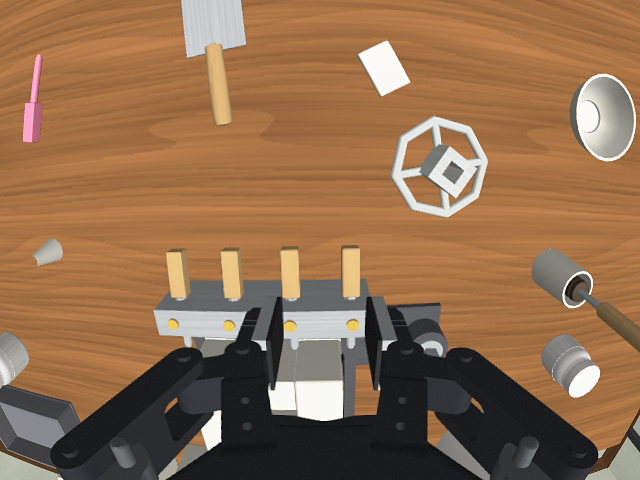

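Run:
```python
from h import *
robot.grip(.9);robot.movep([.36,.10,.20],down(np.pi)) if robot.solve_ik([.36,.10,.20],down(np.pi)) is not None else robot.movep([.43,.07,.16],down(np.pi))
im,T=snap("chk2");st("")
for i in range(4):
    y=-.09+.06*i;print(i,*[proj([*fr(x,y),z],T).round(1) for x,z in((-.085,.054),(-.135,.054),(-.085,.075),(-.088,.054))])
u,v=proj([*fr(-.1,0),.05],T).astype(int);print(u,v)
cv2.imwrite("pics/chk2c.png",cv2.resize(im[v-70:v+60,u-130:u+130],None,fx=3,fy=3,interpolation=cv2.INTER_CUBIC))
```

```text
92.5 [0.3608 0.1004 0.2003] 0.898 0.0 [0.1 0.2 0.5] [-0.03  0.    0.03]
0 [178.6 384.8] [168.1 346. ] [172.2 397.5] [177.9 382.7]
1 [232.5 388.4] [225.  348.7] [228.3 401.9] [232.1 386.2]
2 [290.8 390. ] [287.2 349.7] [289.2 403.9] [290.6 387.8]
3 [350.9 389.1] [351.7 348.7] [352.2 403. ] [350.9 386.9]
260 375
```

View pics/chk2c.png

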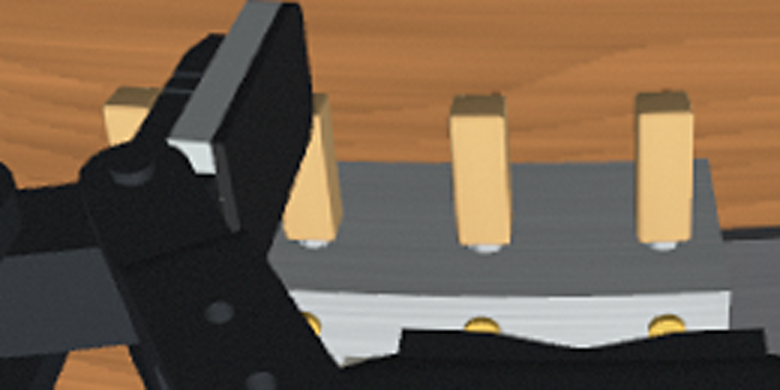

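The crop shows a sliver of shaft beyond each grip: the ends sit at row ~387 against ~390 expected, so about 3 mm short of home. I push each one home from behind with closed fingers.

Run:
```python
from h import *
robot.grip(0.,40);u=np.array([np.cos(FYAW),np.sin(FYAW)]);o=downt(FYAW+np.pi,TL)
for i in(0,1,2,3):
    y=-.09+.06*i
    robot.movep([*fr(-.172,y),.10],o);L(fr(-.172,y),.034,.12);robot.pause(.1)
    f0=np.mean([robot.read_state()["wrist_force"][:2]@u for _ in range(3)]);x=-.164;tr=[]
    L(fr(x,y),.034,.08)
    while x<-.128:
        x+=.002;L(fr(x,y),.034,.05);robot.pause(.05);s=robot.read_state();f=f0-s["wrist_force"][:2]@u
        tr.append((round((s["tool_pos"][:2]-fr(0,0))@u*1000,1),round(f,1)))
        if f>24: break
    print(i,tr);L(fr(-.172,y),.034,.12);L(fr(-.172,y),.10,.2)
robot.movep([.36,.06,.20],down(np.pi));im,T=snap("chk3");st("")
for i in range(4): print(proj([*fr(-.085,-.09+.06*i),.054],T).round(1))
u,v=proj([*fr(-.1,0),.05],T).astype(int);print(u,v)
cv2.imwrite("pics/chk3c.png",cv2.resize(im[v-70:v+60,u-130:u+130],None,fx=3,fy=3,interpolation=cv2.INTER_CUBIC))
```

```text
0 [(np.float64(-162.1), np.float64(-0.6)), (np.float64(-160.0), np.float64(-0.2)), (np.float64(-158.0), np.float64(-0.5)), (np.float64(-155.9), np.float64(-0.7)), (np.float64(-154.0), np.float64(-0.3)), (np.float64(-151.9), np.float64(0.4)), (np.float64(-149.9), np.float64(-0.2)), (np.float64(-148.6), np.float64(2.1)), (np.float64(-148.4), np.float64(6.7)), (np.float64(-148.3), np.float64(10.8)), (np.float64(-148.2), np.float64(15.1)), (np.float64(-148.1), np.float64(18.3)), (np.float64(-148.1), np.float64(22.0)), (np.float64(-148.0), np.float64(26.4))]
1 [(np.float64(-162.1), np.float64(-1.5)), (np.float64(-160.0), np.float64(-0.9)), (np.float64(-157.9), np.float64(-0.8)), (np.float64(-155.9), np.float64(-0.7)), (np.float64(-153.9), np.float64(-1.3)), (np.float64(-151.9), np.float64(-0.8)), (np.float64(-149.9), np.float64(-0.7)), (np.float64(-148.6), np.float64(0.8)), (np.float64(-148.4), np.float64(6.7)), (np.float64(-148.3), np.float64(9.7)), (np.float64(-148.2), np.float64(14.1)), (np.float64(-148.1), np.float64(17.4)), (np.float64(-148.0), np.float64(21.2)), (np.float64(-148.0),
[... 571 characters left out ...]
9))]
3 [(np.float64(-162.1), np.float64(0.6)), (np.float64(-160.0), np.float64(1.0)), (np.float64(-157.9), np.float64(0.8)), (np.float64(-155.9), np.float64(0.7)), (np.float64(-153.9), np.float64(0.8)), (np.float64(-152.0), np.float64(1.2)), (np.float64(-149.9), np.float64(0.6)), (np.float64(-148.6), np.float64(3.1)), (np.float64(-148.4), np.float64(7.9)), (np.float64(-148.3), np.float64(11.0)), (np.float64(-148.2), np.float64(15.0)), (np.float64(-148.1), np.float64(20.4)), (np.float64(-148.1), np.float64(23.5)), (np.float64(-148.0), np.float64(27.5))]
 120.5 [0.3609 0.0605 0.1996] -0.001 0.0 [ 0.5 -0.4 -0.5] [-0.    0.02 -0.03]
[213.8 387.2]
[270.9 389.5]
[330.7 389.4]
[390.4 386.9]
299 375
```

View pics/chk3c.png

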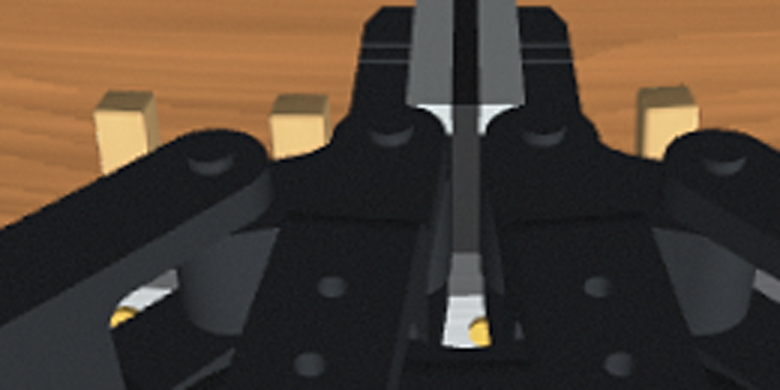

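All four meet the same hard stop at -148.0 mm, but the sliver still puzzles me. I look at the gap from above and check where the mould's near face lies.

Run:
```python
from h import *
F=np.load("pics/f1.npy")
for x,y,z in[(70,112,.1),(480,110,.1),(115,64,.06),(193,205,.1),(357,342,.1)]:
    p=atz(ray("wrist",(180+x/2.3,190+y/2.3),F),z);print("mould",(p[:2]-fr(0,0)).round(4))
robot.grip(.9);robot.movep([.53,.03,.19],down(np.pi/2));im,T=snap("chk4");st("")
c=[]
for i in range(4):
    y=-.09+.06*i;print(i,*[proj([*fr(x,y),z],T).round(1) for x,z in((-.085,.054),(-.135,.054),(-.085,.075),(-.055,.075))])
u,v=proj([*fr(-.1,0),.05],T).astype(int);print(u,v)
cv2.imwrite("pics/chk4c.png",cv2.resize(im[max(0,v-130):v+130,max(0,u-100):u+100],None,fx=2.3,fy=2.3,interpolation=cv2.INTER_CUBIC))
```

```text
mould [-0.0185 -0.0771]
mould [-0.0198  0.0784]
mould [-0.0271 -0.0684]
mould [ 0.0193 -0.0309]
mould [0.0815 0.0339]
 122.2 [0.5289 0.0302 0.1899] 0.902 0.0 [ 0.1 -0.  -0.2] [0.04 0.03 0.04]
0 [327.  321.9] [269.3 322.3] [327.2 334.9] [364.2 333.9]
1 [325.7 256.5] [263.5 257.5] [325.8 266.2] [366.  265.4]
2 [324.2 181.5] [258.5 183.4] [324.2 185.9] [367.  185.4]
3 [322.5 101.6] [255.  104.6] [322.4  99.7] [366.6  99.4]
305 219
```

View pics/chk4c.png

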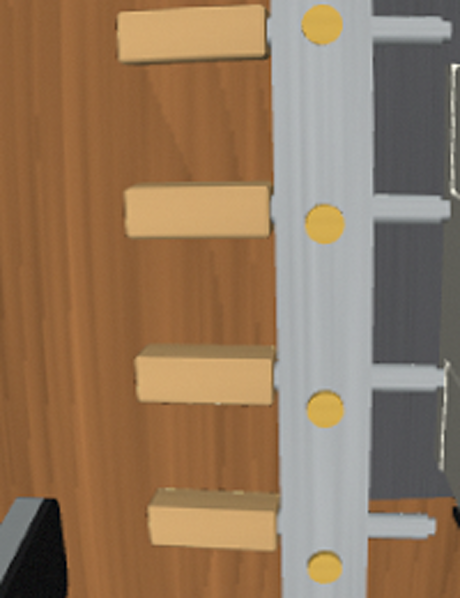

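Pins 0 and 3 sit outside the mould's width, yet they stop at exactly the same depth. The measured grip centres lie at -110 ±0.6 mm, so all four are home; the sliver comes from the bevelled grip edges. Next I measure the handwheel and spindle.

Run:
```python
from h import *
sp=fr(-.01,.18);print(sp)
out=[]
for n,p,a,P in [("y1",(sp[0]-.02,sp[1]-.03,.22),np.pi/2,[*sp,.08]),("y2",(sp[0]-.03,sp[1],.20),np.pi,[*sp,.08]),("x1",(.41,.218,.19),np.pi,(.405,.218,.045)),("x2",(.43,.218,.19),-np.pi/2,(.405,.218,.045))]:
    try: robot.movep(p,down(a))
    except robot.Unreachable: print("un",n);out.append(np.zeros((300,400,3),np.uint8));continue
    im,T=snap(n);uv=proj(P,T);print(n,uv)
    k=(40,30) if n[0]=="y" else (100,75)
    u,v=uv.astype(int);u=np.clip(u,k[0],639-k[0]);v=np.clip(v,k[1],479-k[1])
    c=im[v-k[1]:v+k[1],u-k[0]:u+k[0]];print("off",u-k[0],v-k[1],"scale",400/c.shape[1]);out.append(cv2.resize(c,(400,300),interpolation=cv2.INTER_CUBIC))
st("")
cv2.imwrite("pics/m6.png",np.vstack([np.hstack(out[:2]),np.hstack(out[2:])]))
```

```text
[0.60054022 0.21890419]
y1 [350.7646301  189.81479675]
off 310 159 scale 5.0
y2 [325.40040058 272.16014158]
off 285 242 scale 5.0
x1 [323.17849535 218.97478471]
off 223 143 scale 2.0
x2 [355.46852785 225.8833799 ]
off 255 150 scale 2.0
 126.0 [0.4302 0.2179 0.1898] 0.901 0.0 [0.3 0.4 0.1] [-0.01 -0.02  0.05]
```

View pics/m6.png

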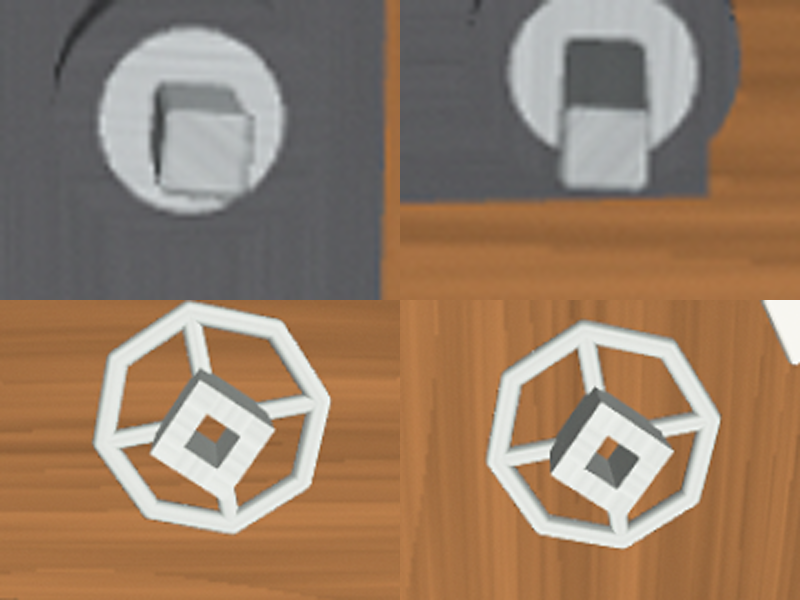

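Run:
```python
from h import *
Q={"y1":((310,159),5,.080,[(166,110),(250,115),(248,190),(163,188)]),"y2":((285,242),5,.080,[(166,107),(247,107),(245,188),(163,187)]),
"x1":((223,143),2,.045,[(151,150),(204,86),(273,130),(223,197)]),"x2":((255,150),2,.045,[(150,170),(203,103),(272,152),(219,216)])}
R={}
for n,(o,s,z,c) in Q.items():
    T=np.load(f"pics/{n}.npy");r=[ray("wrist",np.array(o)+np.array(p)/s,T) for p in c]
    P=np.array([atz(q,z)[:2] for q in r]);m=P.mean(0);d=P[1:].tolist()+[P[0]]-P;
    ang=np.angle(np.mean(np.exp(4j*np.arctan2(d[:,1],d[:,0]))))/4
    print(n,m.round(4),np.linalg.norm(d,axis=1).round(4),"yaw mod90",round(ang,3));R.setdefault(n[0],[]).append(ray("wrist",np.array(o)+np.mean(c,0)/s,T))
for k in R: p,e=tri(R[k]);print(k,p.round(4),round(e,4))
for a in np.arange(-3.1,3.2,.4):
    q=robot.solve_ik([*fr(-.01,.18),.09],down(a));q2=robot.solve_ik([.406,.218,.05],down(a));print(round(a,2),None if q is None else np.round(q[[4,5,6]],2),None if q2 is None else np.round(q2[[4,5,6]],2))
```

```text
y1 [0.601  0.2194] [0.0129 0.0118 0.0132 0.0122] yaw mod90 -0.024
y2 [0.6    0.2194] [0.0123 0.0134 0.0126 0.0132] yaw mod90 -0.02
x1 [0.4006 0.2229] [0.0333 0.0325 0.0342 0.035 ] yaw mod90 -0.617
x2 [0.4007 0.2218] [0.0346 0.0349 0.0344 0.0348] yaw mod90 -0.629
y [0.6011 0.2192 0.0776] 0.0002
x [0.4008 0.2227 0.0423] 0.0004
-3.1 [-0.38  0.58  1.54] [-0.47  0.2   1.48]
-2.7 [-0.26  0.57  1.82] [-0.29  0.19  1.69]
-2.3 [-0.16  0.56  2.13] [-0.13  0.19  1.93]
-1.9 [-0.06  0.56  2.43] [-0.03  0.19  2.23]
-1.5 [0.21 0.58 2.57] [0.07 0.19 2.53]
-1.1 [0.58 0.69 2.63] [0.5  0.23 2.49]
-0.7 [-0.97  0.84 -1.78] [0.8  0.31 2.57]
-0.3 [-0.97  0.84 -1.38] [1.17 0.67 2.59]
0.1 [-0.97  0.84 -0.98] [-0.9   0.27 -1.16]
0.5 [-0.97  0.84 -0.58] [-0.9   0.27 -0.76]
0.9 [-0.97  0.84 -0.18] [-0.9   0.27 -0.36]
1.3 [-0.97  0.84  0.22] [-0.9   0.27  0.04]
1.7 [-0.81  0.73  0.48] [-1.01  0.3   0.55]
2.1 [-0.71  0.67  0.77] [-0.88  0.26  0.82]
2.5 [-0.6   0.63  1.07] [-0.72  0.23  1.05]
2.9 [-0.48  0.6   1.35] [-0.58  0.21  1.31]
```

Run:
```python
from h import *
H=(.4008,.2226);SP=(.6008,.2192);o=down(2.52)
q=None
for zt in(.020,.024,.028):
    q=robot.solve_ik([*H,zt],o)
    if q is not None and q[5]>.115: break
print(zt,np.round(q,2))
robot.grip(.7);robot.movep([*H,.10],o)
L(H,zt,.08);robot.grip(0.,80);st("grip")
L(H,.16,.15);st("lift")
robot.movep([*SP,.16],down(3.13));robot.pause(.3);st("over")
im,T=snap("z1")
uv=proj([*SP,.10],T);print(uv);cv2.imwrite("pics/z1v.png",im[80:480,120:520])
open("zt","w").write(str(zt))
```

```text
0.02 [-0.73  0.69  0.15  2.36 -0.76  0.13  1.09]
grip 129.2 [0.4009 0.2228 0.0208] 0.405 79.1 [-1.  -0.8 10.3] [-0.22  0.19  0.1 ]
lift 130.3 [0.4004 0.2226 0.1594] 0.406 79.3 [-0.5  0.3 -1.7] [0.01 0.07 0.01]
over 131.4 [0.6    0.2199 0.1601] 0.407 79.3 [-0.4  0.4 -2.1] [-0.05 -0.01  0.01]
[322.6035804  265.62444967]
```

View pics/z1v.png

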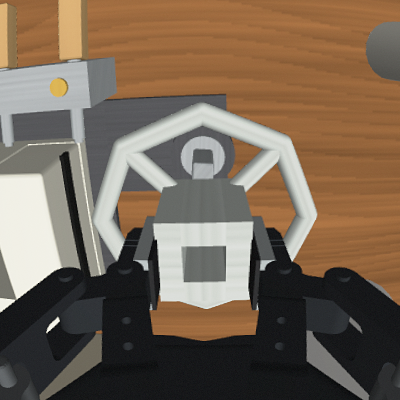

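Run:
```python
from h import *
T=np.load("pics/z1.npy");zt=T[2,3]+.045-.0205
P=np.array([atz(ray("wrist",(120+x,80+y),T),zt)[:2] for x,y in((154,223),(252,222),(250,306),(158,303))])
print(P.mean(0).round(4),T[:2,3],np.linalg.norm(np.diff(P,axis=0),axis=1).round(4))
B=np.array([atz(ray("wrist",(120+x,80+y),T),zt)[:2] for x,y in((184,247),(226,247),(225,282),(186,282))]);print("bore",B.mean(0).round(4))
SP=np.array([.6008,.2192])
def desc(off):
    L(SP+off,.106,.1);robot.pause(.2);f0=robot.read_state()["wrist_force"][2];z=.106
    while z>.062:
        z-=.003;L(SP+off,z,.05);robot.pause(.03);s=robot.read_state();f=s["wrist_force"][2]-f0
        if f>8: print("contact z",s["tool_pos"].round(4),round(f,1),s["wrist_force"].round(1),s["ft_torque"].round(2));return s["tool_pos"][2]
    return z
for off in([0,0],[.0012,0],[-.0012,0],[0,.0012],[0,-.0012]):
    z=desc(np.array(off))
    if z<.072: break
st("end")
```

```text
[0.6005 0.2198] [0.59999507 0.219883  ] [0.0349 0.039  0.0373]
bore [0.5997 0.2205]
contact z [0.6012 0.2192 0.0658] 18.6 [-4.3  0.2 17.4] [-0.3   1.02  0.02]
end 136.3 [0.6012 0.2192 0.0658] 0.407 81.8 [-4.3  0.2 17.4] [-0.3   1.02  0.02]
```

Seated at TCP 0.0658 m, where 0.0208 + 0.045 is expected. Now I turn it clockwise to the stop.

Run:
```python
from h import *
SP=np.array([.6010,.2192]);a=3.13;L(SP,.0655,.05)
m0=robot.read_state()["ft_torque"][2]
while a>3.13-1.55:
    a-=.06 if a>3.13-1.0 else .03
    robot.servo_line([*SP,.0655],feed=.05,attitude=down(a));robot.pause(.05)
    s=robot.read_state();R=Ro.from_rotvec(s["tcp_rot"]).as_matrix();act=np.arctan2(R[1,0],R[0,0]);m=s["ft_torque"][2]-m0
    print(round(3.13-a,2),round((3.13-act)%(2*np.pi),3),round(m,2),s["wrist_force"].round(0).tolist(),end=" | ")
    if abs(m)>1.6: break
st("")
```

```text
0.06 0.06 -0.06 [-1.0, -0.0, 6.0] | 0.12 0.121 -0.11 [-0.0, -0.0, 6.0] | 0.18 0.181 -0.09 [-1.0, -1.0, 5.0] | 0.24 0.241 -0.07 [-2.0, -2.0, 7.0] | 0.3 0.301 -0.14 [-3.0, -2.0, 8.0] | 0.36 0.361 -0.06 [-3.0, -1.0, 9.0] | 0.42 0.421 -0.08 [-4.0, -1.0, 8.0] | 0.48 0.481 -0.11 [-3.0, -1.0, 9.0] | 0.54 0.541 -0.07 [-4.0, -1.0, 8.0] | 0.6 0.601 -0.12 [-3.0, -1.0, 8.0] | 0.66 0.66 -0.09 [-3.0, -1.0, 9.0] | 0.72 0.72 -0.09 [-3.0, -1.0, 9.0] | 0.78 0.78 -0.09 [-3.0, -1.0, 8.0] | 0.84 0.84 -0.11 [-4.0, -2.0, 9.0] | 0.9 0.9 -0.11 [-3.0, -1.0, 8.0] | 0.96 0.96 -0.11 [-4.0, -0.0, 9.0] | 1.02 1.02 -0.09 [-3.0, -1.0, 8.0] | 1.05 1.05 -0.05 [-3.0, -1.0, 9.0] | 1.08 1.08 -0.14 [-4.0, -1.0, 9.0] | 1.11 1.11 -0.04 [-4.0, -1.0, 9.0] | 1.14 1.14 -0.06 [-3.0, -1.0, 8.0] | 1.17 1.17 -0.08 [-3.0, -2.0, 9.0] | 1.2 1.2 -0.08 [-3.0, -2.0, 8.0] | 1.23 1.23 -0.02 [-4.0, -2.0, 8.0] | 1.26 1.26 -0.08 [-4.0, -2.0, 10.0] | 1.29 1.29 -0.1 [-4.0, -1.0, 9.0] | 1.32 1.32 -0.1 [-4.0, -2.0, 9.0] | 1.35 1.35 -0.11 [-3.0, 0.0, 9.0] | 1.38 1.38 -0.14 [-3.0, -1.0, 9.0] | 1.41 1.41 -0.09 [-3.0, -0.0, 9.0] | 1.44 1.44 0.11 [-4.0, -2.0, 8.0] | 1.47 1.469 0.43 [-4.0, -2.0, 9.0] | 1.5 1.498 0.77 [-3.0, -2.0, 9.0] | 1.53 1.527 1.05 [-3.0, -2.0, 8.0] | 1.56 1.557 1.34 [-4.0, -2.0, 9.0] |  147.1 [0.6007 0.2189 0.0658] 0.404 84.4 [-3.7 -1.9  8.5] [-0.45  0.77  1.38]
```

Run:
```python
from h import *
SP=np.array([.6007,.2189])
robot.servo_line([*SP,.0662],feed=.05,attitude=down(3.13-1.50));robot.pause(.2)
robot.grip(.7);robot.pause(.2);L(SP,.19,.12)
robot.movep([SP[0]-.03,SP[1],.24],down(np.pi));im,T=snap("v1");st("")
robot.movep([.45,.1,.3],down(np.pi));im2,T2=snap("v2")
print(proj([*fr(-.01,.18),.09],T))
s=robot.read_camera("side");t=robot.read_camera("top")
cv2.imwrite("pics/m7.png",np.vstack([np.hstack([im[100:400,120:520],cv2.resize(im2,(400,300))]),np.hstack([cv2.resize(s[110:335,180:480],(400,300)),cv2.resize(t[110:335,130:430],(400,300))])]))
```

```text
150.4 [0.5706 0.2187 0.2393] 0.697 0.0 [-0.4 -0.4 -0.3] [0.03 0.03 0.  ]
[324.18608402 258.86369819]
```

View pics/m7.png

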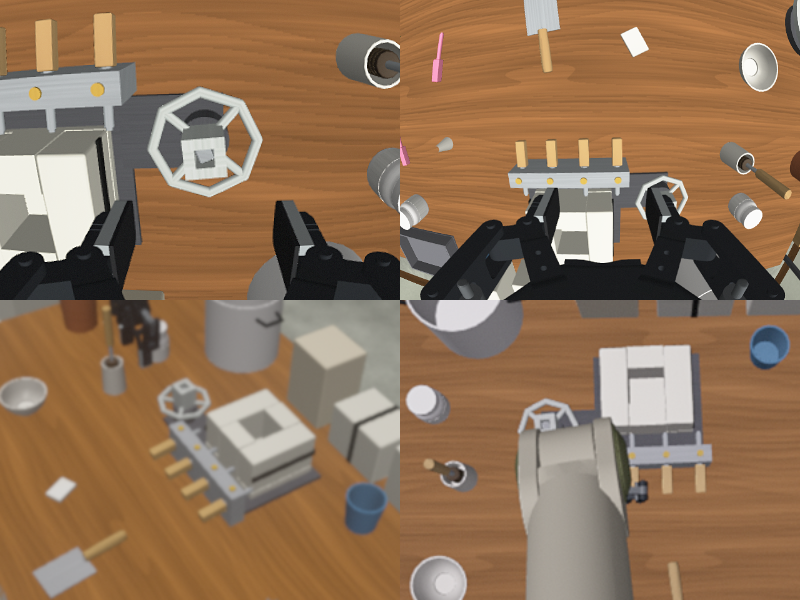

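Everything stands: four pins in, the brush in its stand, the wheel on the spindle, the jars upright. One zoom to confirm the shaft's angle inside the bore.

Run:
```python
import cv2
im=cv2.imread("pics/v1.png");cv2.imwrite("pics/v1c.png",cv2.resize(im[225:295,290:360],(700,700)[:2] if 0 else (595,595),interpolation=cv2.INTER_CUBIC))
```

```text
(no output)
```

View pics/v1c.png

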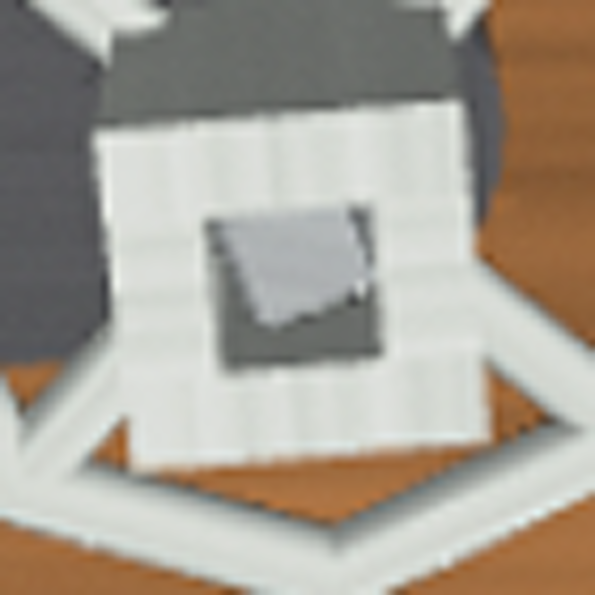

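The shaft is turned about 1.2 rad clockwise, so it is at its stop, with the wheel fully seated. Handing in.

```bash
python3 -c "
from cell import robot
print(robot.hand_in())"
```

```text
the job is handed in; nothing more can be done
None
```

I handed the job in at about 151 s of 210 s: well brushed with two strokes and the brush back in its stand, all four pins against a hard stop in the flange (one camera view left up to about 1 mm uncertain), handwheel seated and turned clockwise to its stop, jars and crockery undisturbed.

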